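Snug up the filler plug of a repaired gearmotor

ROBOT

A 6-joint arm with a two-finger parallel gripper is mounted at the origin on the work surface. World frame = base frame: x ahead of the robot, y to its left, z up, the work surface at z = 0. Lengths are in mm, angles in rad, forces in N, time in s.
With the tool pointing down it reaches from about 300 to 775 mm from the base axis. Payload 14.6 kg.
Tool frame: the origin (TCP) lies midway between the tips of the shut fingers; the grasp point (between the pads) lies 19 mm behind it (ctrl.pinch_z is the z of the grasp point in the tool frame, in mm); z points along the fingers, y is the line along which they close (so a half turn about z gives the same grasp; the last joint's range is limited). The gripper opens to 85 mm and grips with 20 to 120 N. Pads are 22 mm wide; open, the fingers measure 114 mm over their backs; the gripper's body (76 mm by 85 mm) begins 54 mm behind the grasp point. The pads swing forward as they close: fully open they stand 13 mm farther back than shut.
Start: joints at [-1.381, 0.3, 1.521, -0, 1.321, -0.067], TCP at [139.686, -531.956, 231.281] pointing down, gripper open.
Joint ranges: [-3.03, 3.03], [-0.79, 2.21], [0.23, 2.52], [-1.04, 4.18], [0, 3.07], [-2.55, 2.55]. Speed limits (rad/s): [2.22, 2.22, 2.57, 3.14, 3.14, 3.14].

INTERFACE

Orientations are given as [roll, pitch, yaw] about the fixed x, y, z axes, in that order (R = Rz(yaw) Ry(pitch) Rx(roll)).
In Python, from bench import ctrl gives the robot as it stands.
- The arm moves only by the shell command python3 -m inch 'ROWS'. ROWS is JSON, a list that holds one entry, the list of rows, each a list of 7 numbers: the opening in per cent of the stroke, from 0 (shut) to 100 (fully open), then the shift along the world's x, y, z in cm, then the turn, a rotation vector about the world's x, y, z in degrees. A call has 1 to 8 rows; each row is the pose to reach, as a shift and turn from the pose commanded when the call began; what a row does not reach only later rows make up. A row lasts 1/12 s, in which the tool goes at most 41.7 mm and 7.16 degrees, less where a joint would pass 70% of its speed; a pose out of reach is approached as far as the arm can. A call with a gripper value outside its range is refused whole. The fingers move at their own pace and stop on an object; the grip force is fixed at half the most. Time passes only in rows, so rows that repeat a pose let the fingers close. It gives the time, the measured TCP pose, the force, the opening and the grip force at its end, in the units of the state.
- ctrl.get_state(): the state, without advancing time (a new reading comes with each control period).
- ctrl.snapshot(name): name is "side" or "top"; returns a dict with "img" (420x560x3 uint8, red, green, blue), "z_map" (420x560 float32, mm along the optical axis (not along the pixel's ray), 0 where there is no reading), "fx", "fy", "cx", "cy" (pixels), "R" (3x3) and "t" (3): a world point X has camera coordinates R X + t. Camera axes: x right, y down, z forward; pixel columns grow to the right and rows downward; lengths in mm; the calibration is good to about 2 mm. A picture is of the moment at which its call begins.
- ctrl.hand_in(): hands the job in; it is judged then, once.
The state is a dict: "clock": time; "q": joint angles; "qd": joint speeds; "joint_efforts": joint torques, N m; "tool_pos": TCP position; "tcp_rot": TCP orientation; "ft_force": force on the tool from outside, world axes, zero at the start; "ft_torque": the same for the moment, N m; "width": finger opening in mm; "finger_force": force on a finger pad.
Only numpy, scipy, OpenCV 4.12 (cv2) and the standard library are available. Lean on these libraries where they do the work, as an engineer would, in place of code of your own. Each camera call takes 0.05 s, during which the arm holds its last target. There are 200 camera calls.

TASK

Tighten the brass wing plug on top of the blue gearbox: turn it clockwise until it goes snug, which shows when the washer with the red tab under it stops standing still and starts to turn with it. Take the washer round about 15 degrees and never more than 30, then let go; leave the steel plug on the grey gearbox as it is.

Things in the scene. Friction and masses are not known exactly. Their poses are not given: they have to be found in the camera images.
- brass_head (a point): Centre of the brass plug's wing head, half-way up. The wing is an upright bar 44 mm long, 14 thick, 30 high, centred on the plug's upright axis; x along its length, y across its thickness (grip it this way), z up. Below it a neck 20 mm in diameter, then the tab washer, its top face 28 mm below this point. Start angle varies widely; turning hardly sinks it (take its height as constant).
- gear_blue: Blue gearbox, bolted down, block 110 x 110 mm with its grey motor 190 mm long beyond it along +x. Origin on the bench under the plug's axis, z up; flat top at 92 mm. On it a round boss 52 mm in diameter, 10 high, then the steel washer (44 mm, 3 thick, red tab sticking out 15), then the brass plug. The grey gearbox beside it is the same size.
- washer (a joint): Turn of the red-tabbed washer, rad, clockwise from above positive. Stays 0 while the plug turns easily (0.03 N m) clockwise, for 10 to 60 degrees, differently each time. Once snug, it turns together with the plug, against 0.20 N m at first, rising by 0.28 N m per rad, and stays where it is left. Aim for about 0.26 (15 degrees); over 0.52 (30 degrees) is over-tightened.
- steel_plug (a joint): Turn of the steel plug on the grey gearbox (same shape and height as the brass one, black-tabbed washer), rad, clockwise from above positive, 0 at the start. Already tight: leave it alone.

How it is judged (in metres and radians):
At the end, for the whole second after the job is handed in: The brass plug is snug: its tab washer has turned clockwise with it by 4 to 30 degrees and is at rest. The steel plug on the grey gearbox is within 10 degrees of where it was (value of joint washer between 0.07 and 0.524 rad and velocity of joint washer below 0.05 rad/s and value of joint steel_plug between -0.17 and 0.17 rad); the robot touches nothing.
It fails at once if the brass plug is over-tightened: its washer has turned more than 30 degrees (value of joint washer above 0.524 rad).
It fails at once if the steel plug on the grey gearbox was turned by more than 10 degrees (value of joint steel_plug above 0.175 rad or value of joint steel_plug below -0.175 rad).
It also fails if it takes over 38 s, if anything falls off the work surface, if the arm or the gripper's body presses on something with over 40 N, if the wrist force passes 120 N, or if a joint passes its speed limit or range.

## Working session

There is one attempt and no reset: what is moved stays moved. The work goes in short steps, Python scripts to look and compute and a shell command to move; the robot and the scene stay as the last step left them, time stands still between calls to the robot, and variables do not carry over. Pictures are saved under pics/ and viewed, at most 10 in all, crops included, and the job is handed in when it is done.

```bash
mkdir -p pics; cat > h.py <<'E'
from bench import ctrl
import numpy as np, cv2
def snap(n):
    s=ctrl.snapshot(n); np.savez(f'{n}.npz',**s); return s
def pt(s,u,v):
    z=s['z_map'][v,u]; c=np.array([(u-s['cx'])/s['fx']*z,(v-s['cy'])/s['fy']*z,z])
    return np.array(s['R']).T@(c-s['t'])
def cloud(s):
    v,u=np.mgrid[:420,:560]; z=s['z_map']
    c=np.stack([(u-s['cx'])/s['fx']*z,(v-s['cy'])/s['fy']*z,z],-1)
    return (c-s['t'])@np.array(s['R'])
E
python3 - <<'E'
from h import *
a=snap('top');b=snap('side')
cv2.imwrite('pics/1.png',a['img'][:,:,::-1]);cv2.imwrite('pics/2.png',b['img'][:,:,::-1])
for s in(a,b):
    P=cloud(s); m=(P[...,2]>112)&(P[...,2]<150)&(s['z_map']>0)
    n,l,st,c=cv2.connectedComponentsWithStats(m.astype(np.uint8))
    for i in range(1,n):
        if st[i,4]>30: print(st[i],c[i].round(),P[l==i].mean(0).round(1),P[l==i].max(0).round(1),s['img'][l==i].mean(0).round())
print(ctrl.get_state(),ctrl.pinch_z)
E
```

```text
[ 509   43   51   85 3892] [536.  84.] [ 792.  -589.4  119.7] [ 892.  -537.3  127.4] [153. 161. 166.]
[132 170  24  15 172] [144. 177.] [594.6 293.  141.2] [609.3 316.7 149.8] [212. 174.  96.]
[416 233  14  22 204] [422. 244.] [ 433.9 -298.   140.5] [ 456.3 -289.8  150. ] [209. 204. 209.]
[ 208    0   85   20 1098] [254.   7.] [ 772.2 -565.1  119.7] [ 893.6 -534.3  125.7] [150. 155. 159.]
[351  81  23  19 332] [362.  90.] [ 434.2 -296.6  135.5] [ 456.9 -287.2  150. ] [186. 182. 186.]
[540 265  20  24 280] [552. 274.] [ 59.9  44.6 125.6] [ 73.1  60.4 148.7] [86. 86. 65.]
[148 295  30  34 573] [163. 313.] [594.  297.5 138.8] [609.1 317.  150. ] [197. 158.  90.]
{'clock': 0.1, 'q': array([-1.38056280e+00,  3.00412705e-01,  1.52149900e+00, -3.95956308e-05,
        1.32069659e+00, -6.66031587e-02]), 'qd': array([ 0.00041519, -0.00114306, -0.0017196 , -0.00106122, -0.00023442,
        0.00114323]), 'joint_efforts': array([ 2.05572636e-03, -5.44376457e+01, -3.62370050e+01, -3.46247703e-05,
        3.06806534e-03,  2.31929351e-05]), 'tool_pos': array([ 139.66049779, -531.76464228,  230.7880688 ]), 'tcp_rot': array([-3.14057671e+00, -2.93260363e-05,  2.56846494e-01]), 'ft_force': array([-0.37754327, -0.23229651,  0.17545594]), 'ft_torque': array([ 0.03973847, -0.0207855 , -0.00975376]), 'finger_force': 0.0, 'width': 85.3826858136582} -18.700000000000003
```

View pics/1.png

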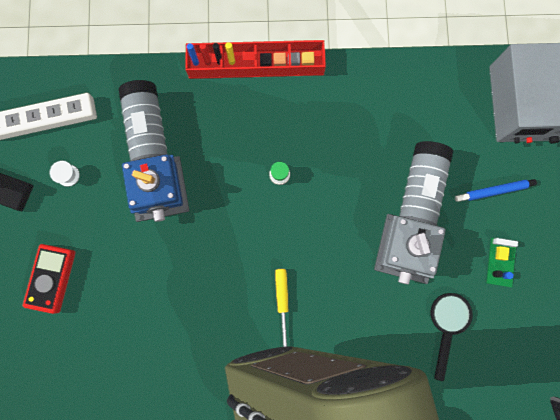

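View pics/2.png

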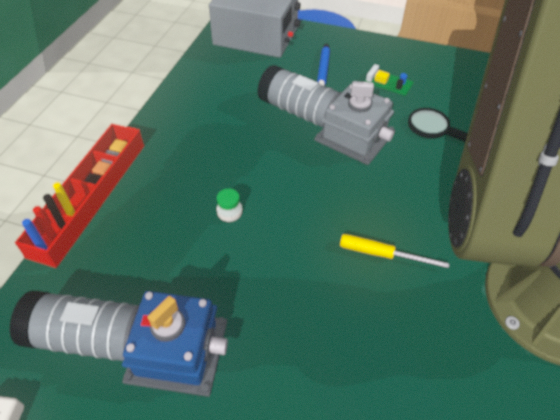

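The top view shows the brass wing at about (144,177) on the blue box, with the red tab up-left of it at (144,168). The steel wing is at (422,244). Next I'll measure the wing and tab angles.

```bash
cat >> h.py <<'E'
def load(n): return dict(np.load(f'{n}.npz'))
def wing(s,c=(594.5,295)):
    P=cloud(s); m=(P[...,2]>146)&(P[...,2]<154)&(np.hypot(P[...,0]-c[0],P[...,1]-c[1])<32)
    p=P[m][:,:2].astype(np.float32); r=cv2.minAreaRect(p); w,v=np.linalg.eigh(np.cov(p.T)); d=v[:,1]
    return p.mean(0).round(1),[np.round(x,1) for x in r],len(p),np.degrees(np.arctan2(d[1],d[0]))%180
def tab(s,c=(594.5,295)):
    P=cloud(s); I=s['img'].astype(int); r=np.hypot(P[...,0]-c[0],P[...,1]-c[1])
    m=(I[...,0]>120)&(I[...,1]<70)&(I[...,2]<70)&(r<45)&(P[...,2]>85)
    # intersect rays with washer plane z=106
    v,u=np.nonzero(m); R=np.array(s['R']); C=-R.T@s['t']
    d=np.stack([(u-s['cx'])/s['fx'],(v-s['cy'])/s['fy'],np.ones(len(u))],-1)@R
    q=C+d*((106-C[2])/d[:,2])[:,None]; q=q[:,:2]; e=q.mean(0)-c
    return len(u),q.mean(0).round(1),np.degrees(np.arctan2(e[1],e[0])).round(1)
E
python3 - <<'E'
from h import *
for n in('top','side'):
    s=load(n); print(n,wing(s),tab(s))
a=load('top')['img'][135:225,100:200,::-1];b=load('side')['img'][280:370,110:230,::-1]
cv2.imwrite('pics/3.png',np.hstack([cv2.resize(a,(400,360)),cv2.resize(b,(400,300))[:,:] if 0 else cv2.resize(b,(400,360))]))
E
```

```text
top (array([597.1, 294.5], dtype=float32), [array([597.1, 294.6]), array([42.6, 13.8]), np.float64(69.2)], 109, np.float64(69.88207438751091)) (42, array([624.9, 301.7]), np.float64(12.4))
side (array([596.6, 295.6], dtype=float32), [array([596.6, 294.9]), array([43.5, 13.9]), np.float64(70.0)], 254, np.float64(70.35169551928543)) (35, array([626.3, 304.2]), np.float64(16.1))
```

View pics/3.png

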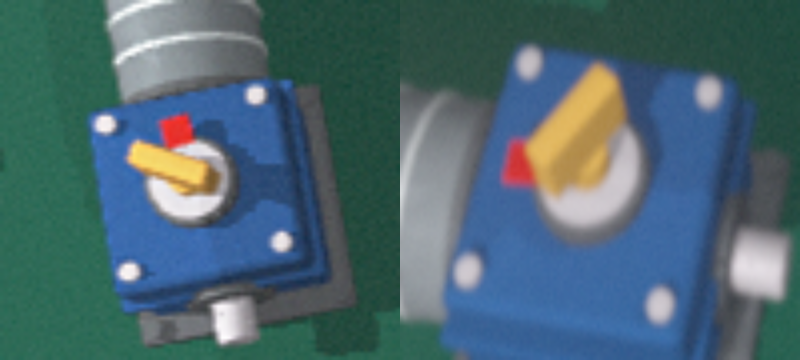

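```bash
python3 -m inch '[[[100,15,27,0,0,0,18],[100,15,27,0,0,0,18],[100,15,27,0,0,0,18],[100,15,27,0,0,0,18],[100,15,27,0,0,0,18],[100,15,27,0,0,0,18],[100,15,27,0,0,0,18],[100,15,27,0,0,0,18]]]'
python3 -m inch '[[[100,15,27,0,0,0,18],[100,15,27,0,0,0,18],[100,15,27,0,0,0,18],[100,15,27,0,0,0,18],[100,15,27,0,0,0,18],[100,15,27,0,0,0,18],[100,15,27,0,0,0,18],[100,15,27,0,0,0,18]]]'
```

```text
clock: 0.77
tool_pos: [290.7, -258.6, 231.2]
tcp_rot: [-3.141, -0.001, 0.573]
ft_force: [-0.9, -0.0, 0.1]
width: 85.5
finger_force: 0.0
clock: 1.43
tool_pos: [440.8, 11.7, 231.1]
tcp_rot: [-3.141, -0.0, 0.888]
ft_force: [0.4, -1.0, 0.1]
width: 85.4
finger_force: 0.0
```

```bash
python3 -m inch '[[[100,15.62,28.32,0,0,0,19],[100,15.62,28.32,0,0,0,19],[100,15.62,28.32,0,0,0,19],[100,15.62,28.32,0,0,0,19],[100,15.62,28.32,0,0,0,19],[100,15.62,28.32,0,0,0,19],[100,15.62,28.32,0,0,0,19],[100,15.62,28.32,0,0,0,19]]]'
python3 -m inch '[[[100,0,0,-3,0,0,0],[100,0,0,-5,0,0,0],[100,0,0,-5,0,0,0],[100,0,0,-5,0,0,0]]]'
python3 - <<'E'
from h import *
a=snap('top');b=snap('side')
for s in (a,b): print(wing(s,(596.9,294.9)),tab(s,(596.9,294.9)))
cv2.imwrite('pics/4.png',np.hstack([cv2.resize(a['img'][115:235,80:220,::-1],(400,360)),cv2.resize(b['img'][230:380,90:250,::-1],(400,360))]))
print(ctrl.get_state()['q'])
E
```

```text
clock: 2.1
tool_pos: [596.4, 294.0, 230.4]
tcp_rot: [-3.141, 0.0, 1.218]
ft_force: [-0.6, -1.5, 0.6]
width: 85.2
finger_force: 0.0
clock: 2.43
tool_pos: [595.5, 291.0, 180.6]
tcp_rot: [-3.14, 0.002, 1.217]
ft_force: [0.1, 0.5, 0.9]
width: 85.3
finger_force: 0.0
(array([nan, nan], dtype=float32), [array([0., 0.]), array([0., 0.]), np.float64(0.0)], 0, np.float64(nan)) (0, array([nan, nan]), np.float64(nan))
(array([598.1, 298.8], dtype=float32), [array([597.6, 297.1]), array([38.7, 14.4]), np.float64(69.8)], 213, np.float64(71.72884357314071)) (30, array([626.1, 304.3]), np.float64(17.9))
[3.99016289e-01 5.92469584e-01 1.21623945e+00 3.15385073e-05
 1.33085736e+00 7.53449430e-01]
  avg = a.mean(axis, **keepdims_kw)
  ret = um.true_divide(
h.py:15: RuntimeWarning: Degrees of freedom <= 0 for slice
  p=P[m][:,:2].astype(np.float32); r=cv2.minAreaRect(p); w,v=np.linalg.eigh(np.cov(p.T)); d=v[:,1]
  c *= np.true_divide(1, fact)
  c *= np.true_divide(1, fact)
h.py:16: RuntimeWarning: Mean of empty slice.
  return p.mean(0).round(1),[np.round(x,1) for x in r],len(p),np.degrees(np.arctan2(d[1],d[0]))%180
h.py:23: RuntimeWarning: Mean of empty slice.
  q=C+d*((106-C[2])/d[:,2])[:,None]; q=q[:,:2]; e=q.mean(0)-c
h.py:24: RuntimeWarning: Mean of empty slice.
  return len(u),q.mean(0).round(1),np.degrees(np.arctan2(e[1],e[0])).round(1)
```

View pics/4.png

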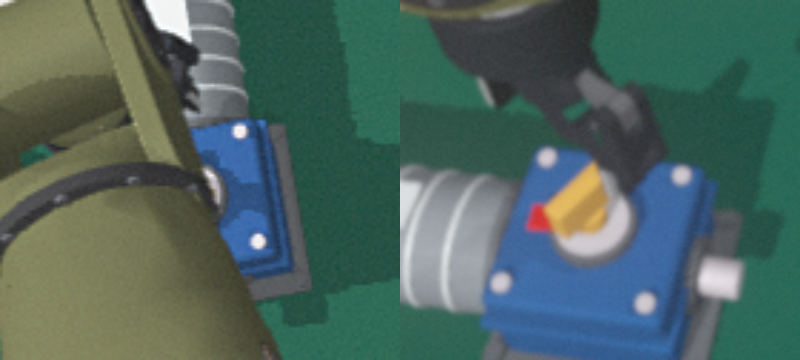

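```bash
python3 -c "
from h import *
s=ctrl.get_state();print(s['clock'],s['tool_pos'],s['tcp_rot'],s['qd'],s['ft_force'],s['ft_torque'])"
```

```text
2.5333 [596.35362014 291.17146984 183.08928967] [ 3.14013580e+00 -1.40863874e-03  1.21635675e+00] [-0.00225065 -0.01261729 -0.00460944 -0.00017657 -0.00500131  0.00061576] [0.49979004 0.31182036 1.07025921] [-0.01447751 -0.0001923   0.01945369]
```

```bash
for i in 1 2; do python3 -m inch '[[[100,0,0,0,0,0,0],[100,0,0,0,0,0,0]]]'; done
```

```text
clock: 2.7
tool_pos: [596.3, 291.2, 182.9]
tcp_rot: [3.14, -0.002, 1.216]
ft_force: [0.9, 0.1, 1.1]
width: 85.5
finger_force: 0.0
clock: 2.87
tool_pos: [596.0, 291.2, 181.9]
tcp_rot: [3.141, -0.001, 1.217]
ft_force: [0.1, 0.3, 0.1]
width: 85.3
finger_force: 0.0
```

```bash
python3 -m inch '[[[100,0.07,0.37,0,0,0,0],[100,0.07,0.37,-2,0,0,0],[100,0.07,0.37,-4,0,0,0],[100,0.07,0.37,-5.5,0,0,0],[100,0.07,0.37,-6.3,0,0,0],[100,0.07,0.37,-6.3,0,0,0],[100,0.07,0.37,-6.3,0,0,0]]]'
python3 -m inch '[[[0,0,0,0,0,0,0],[0,0,0,0,0,0,0],[0,0,0,0,0,0,0],[0,0,0,0,0,0,0],[0,0,0,0,0,0,0],[0,0,0,0,0,0,0],[0,0,0,0,0,0,0],[0,0,0,0,0,0,0]]]'
python3 -c "
from h import *
s=snap('side');print(tab(s,(596.9,294.9)))
s=ctrl.get_state();print(s['tool_pos'],s['tcp_rot'],s['ft_force'],s['ft_torque'],s['q'],s['width'],s['finger_force'])"
```

```text
clock: 3.45
tool_pos: [596.8, 295.1, 118.8]
tcp_rot: [3.141, -0.0, 1.217]
ft_force: [0.0, -0.2, -0.1]
width: 85.5
finger_force: 0.0
clock: 4.12
tool_pos: [596.3, 295.2, 119.0]
tcp_rot: [-3.141, -0.0, 1.217]
ft_force: [-5.8, 0.4, 6.8]
width: 12.8
finger_force: 82.1
(32, array([626.2, 304.1]), np.float64(17.4))
[596.30560365 295.20815818 119.021075  ] [-3.14119743e+00 -1.93727201e-04  1.21693429e+00] [-5.45093113  0.30627311  6.79669144] [-0.07026487  0.95991097 -0.02094832] [4.04503237e-01 6.56231739e-01 1.26851622e+00 4.39681654e-04
 1.21699841e+00 7.58212873e-01] 13.106877706493263 82.0919206738472
```

```bash
cat > m.py <<'E'
from h import *
s=snap('side');t=ctrl.get_state();print(round(t['clock'],2),'tab',tab(s,(596.9,294.9)),'yaw',np.degrees(t['tcp_rot'][2]).round(1),t['tool_pos'].round(1),'F',t['ft_force'].round(1),'T',t['ft_torque'].round(3),'w',t['width'].round(1))
E
python3 -m inch '[[[0,0,0,0,0,0,-2],[0,0,0,0,0,0,-4],[0,0,0,0,0,0,-5],[0,0,0,0,0,0,-5]]]'; python3 m.py
python3 -m inch '[[[0,0,0,0,0,0,-2],[0,0,0,0,0,0,-4],[0,0,0,0,0,0,-5],[0,0,0,0,0,0,-5]]]'|tail -1; python3 m.py
```

```text
clock: 4.5
tool_pos: [596.3, 295.2, 119.0]
tcp_rot: [-3.141, -0.0, 1.128]
ft_force: [-5.8, -0.6, 6.2]
width: 13.0
finger_force: 82.1
finger_force: 82.0Traceback (most recent call last):
  File "m.py", line 2, in <module>
    s=snap('side');t=ctrl.get_state();print(round(t['clock'],2),'tab',tab(s,(596.9,294.9)),'yaw',np.degrees(t['tcp_rot'][2]).round(1),t['tool_pos'].round(1),'F',t['ft_force'].round(1),'T',t['ft_torque'].round(3),'w',t['width'].round(1))
                                                                                                                                                                                                                        ^^^^^^^^^^^^^^^^
AttributeError: 'float' object has no attribute 'round'
Traceback (most recent call last):
  File "m.py", line 2, in <module>
    s=snap('side');t=ctrl.get_state();print(round(t['clock'],2),'tab',tab(s,(596.9,294.9)),'yaw',np.degrees(t['tcp_rot'][2]).round(1),t['tool_pos'].round(1),'F',t['ft_force'].round(1),'T',t['ft_torque'].round(3),'w',t['width'].round(1))
                                                                                                                                                                                                                        ^^^^^^^^^^^^^^^^
AttributeError: 'float' object has no attribute 'round'
```

```bash
sed -i "s/t\['width'\].round(1)/round(t['width'],1)/" m.py; python3 m.py
python3 -m inch '[[[0,0,0,0,0,0,-2],[0,0,0,0,0,0,-4],[0,0,0,0,0,0,-5],[0,0,0,0,0,0,-5]]]'|tail -1; python3 m.py
```

```text
4.98 tab (30, array([626.3, 304.4]), np.float64(18.0)) yaw 59.7 [596.3 295.1 119. ] F [-5.9 -0.4  6.4] T [-0.134  0.952 -0.048] w 13.2
finger_force: 82.0
5.37 tab (30, array([626.3, 304.6]), np.float64(18.3)) yaw 54.7 [596.3 295.1 119. ] F [-5.5 -0.1  7.7] T [-0.175  1.017 -0.013] w 13.3
```

```bash
for i in 1 2; do python3 -m inch '[[[0,0,0,0,0,0,-2],[0,0,0,0,0,0,-4],[0,0,0,0,0,0,-5],[0,0,0,0,0,0,-5]]]'|tail -1; python3 m.py; done
python3 - <<'E'
from h import *
b=load('side');cv2.imwrite('pics/5.png',cv2.resize(b['img'][240:370,90:250,::-1],(720,585),interpolation=cv2.INTER_CUBIC))
E
```

```text
finger_force: 82.1
5.75 tab (32, array([626.4, 304.4]), np.float64(17.9)) yaw 49.7 [596.3 295.1 119.1] F [-6.1 -0.4  6.7] T [-0.211  1.028 -0.075] w 13.4
finger_force: 82.1
6.13 tab (32, array([626.3, 304.4]), np.float64(17.9)) yaw 44.7 [596.3 295.1 119. ] F [-5.7 -2.   6.5] T [-0.236  1.009 -0.034] w 13.4
```

View pics/5.png

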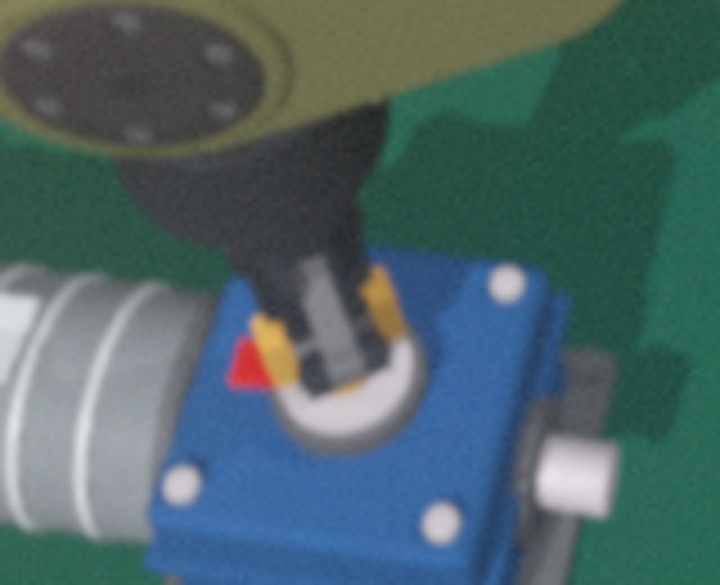

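The fingers hold the wing and it turns with them. The red tab at (250,365) in the crop has not moved. I'll keep turning.

```bash
for i in 1 2; do python3 -m inch '[[[0,0,0,0,0,0,-2],[0,0,0,0,0,0,-4],[0,0,0,0,0,0,-5],[0,0,0,0,0,0,-5]]]'|tail -1; python3 m.py; done
```

```text
finger_force: 82.1
6.52 tab (32, array([626.3, 304.6]), np.float64(18.3)) yaw 39.7 [596.2 295.1 119. ] F [-6.4 -0.1  6.5] T [-0.245  1.033 -0.01 ] w 12.9
finger_force: 82.1
6.9 tab (28, array([626.9, 304.2]), np.float64(17.1)) yaw 34.7 [596.2 295.1 119. ] F [-5.6 -0.8  6.7] T [-0.387  1.048 -0.035] w 13.3
```

```bash
for i in 1 2; do python3 -m inch '[[[0,0,0,0,0,0,-2],[0,0,0,0,0,0,-4],[0,0,0,0,0,0,-5],[0,0,0,0,0,0,-5]]]'|tail -1; python3 m.py; done
```

```text
finger_force: 82.1
7.28 tab (4, array([629. , 306.3]), np.float64(19.5)) yaw 29.7 [596.2 295.  119. ] F [-6.4 -1.9  6.6] T [-0.294  1.103  0.025] w 13.0
finger_force: 82.1
7.67 tab (0, array([nan, nan]), np.float64(nan)) yaw 24.7 [596.2 295.  119. ] F [-7.1 -2.7  7.3] T [-0.378  1.192 -0.031] w 13.3h.py:23: RuntimeWarning: Mean of empty slice.
  q=C+d*((106-C[2])/d[:,2])[:,None]; q=q[:,:2]; e=q.mean(0)-c
  ret = um.true_divide(
h.py:24: RuntimeWarning: Mean of empty slice.
  return len(u),q.mean(0).round(1),np.degrees(np.arctan2(e[1],e[0])).round(1)
```

```bash
python3 - <<'E'
from h import *
b=load('side');a=snap('top')
cv2.imwrite('pics/6.png',np.hstack([cv2.resize(b['img'][290:350,120:200,::-1],(400,300),interpolation=cv2.INTER_CUBIC),cv2.resize(a['img'][145:205,110:190,::-1],(400,300),interpolation=cv2.INTER_CUBIC)]))
print(ctrl.get_state()['ft_torque'])
E
```

```text
[-0.35202031  1.10498529 -0.05236987]
```

View pics/6.png

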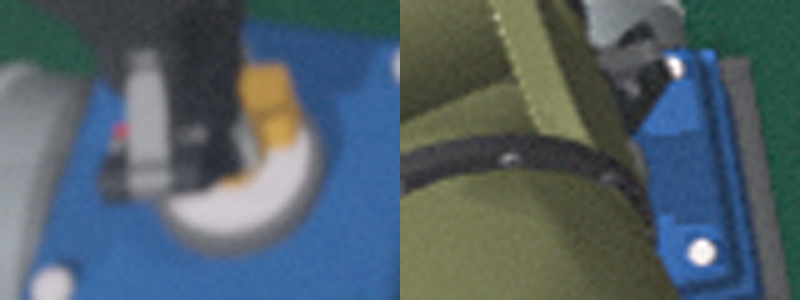

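The finger hides most of the red tab; only its corner shows at (120,130), in the same spot as before. I'll now go in small steps and watch the torque.

```bash
cat > t.py <<'E'
from h import *
s=snap('side');T=[ctrl.get_state()['ft_torque'][2]]
for i in range(2): ctrl.snapshot('side');T.append(ctrl.get_state()['ft_torque'][2])
t=ctrl.get_state();print(round(t['clock'],2),'yaw',np.degrees(t['tcp_rot'][2]).round(2),'Tz',np.round(T,3),'F',t['ft_force'].round(1),'tau6',t['joint_efforts'][5].round(3),'red',tab(s,(596.9,294.9)))
E
for i in 1 2; do python3 -m inch '[[[0,0,0,0,0,0,-1.5],[0,0,0,0,0,0,-3],[0,0,0,0,0,0,-3]]]'|tail -1; python3 -W ignore t.py; done
```

```text
finger_force: 82.1
8.12 yaw 21.72 Tz [-0.003 -0.097 -0.014] F [-7.3 -1.8  7.3] tau6 -0.008 red (0, array([nan, nan]), np.float64(nan))
finger_force: 82.1
8.52 yaw 18.72 Tz [ 0.041 -0.011  0.022] F [-7.2 -1.9  7.4] tau6 -0.008 red (0, array([nan, nan]), np.float64(nan))
```

```bash
for i in 1 2; do python3 -m inch '[[[0,0,0,0,0,0,-1.5],[0,0,0,0,0,0,-3],[0,0,0,0,0,0,-3]]]'|tail -1; python3 -W ignore t.py; done
```

```text
finger_force: 82.1
8.92 yaw 15.72 Tz [-0.04  -0.068 -0.05 ] F [-7.1 -1.7  7.7] tau6 -0.008 red (0, array([nan, nan]), np.float64(nan))
finger_force: 82.1
9.32 yaw 12.73 Tz [ 0.015  0.003 -0.022] F [-6.  -0.7  7.3] tau6 0.06 red (0, array([nan, nan]), np.float64(nan))
```

```bash
python3 -m inch '[[[0,0,0,0,0,0,-1.5],[0,0,0,0,0,0,-3],[0,0,0,0,0,0,-3]]]'|tail -1; python3 -W ignore t.py; python3 - <<'E'
from h import *
b=load('side')
cv2.imwrite('pics/7.png',cv2.resize(b['img'][290:350,120:200,::-1],(720,540),interpolation=cv2.INTER_CUBIC))
E
```

```text
finger_force: 82.1
9.72 yaw 9.73 Tz [0.075 0.101 0.063] F [-7.4 -1.4  8. ] tau6 0.076 red (0, array([nan, nan]), np.float64(nan))
```

View pics/7.png

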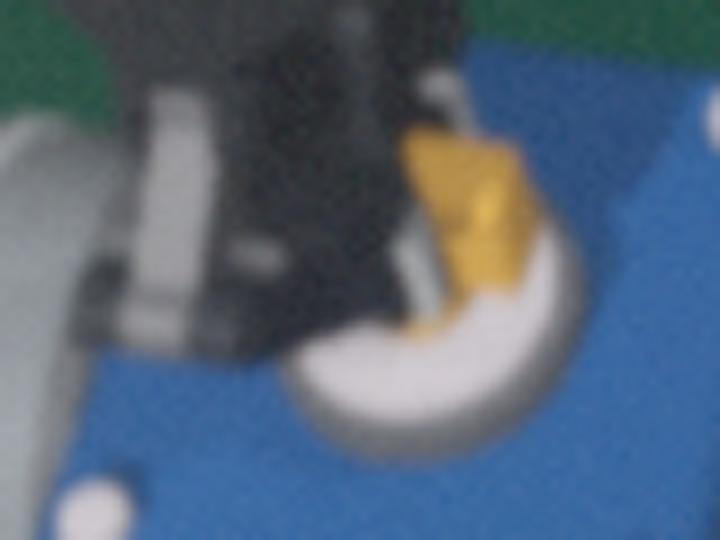

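The gripper hides the tab completely, but the torque has started to rise. Going by the torque, the washer can have turned 6° at most so far.

```bash
for i in 1 2; do python3 -m inch '[[[0,0,0,0,0,0,-1.5],[0,0,0,0,0,0,-3],[0,0,0,0,0,0,-3]]]'|tail -1; python3 -W ignore t.py; done
```

```text
finger_force: 82.1
10.12 yaw 6.73 Tz [0.098 0.069 0.089] F [-7.6 -1.   7.6] tau6 0.09 red (0, array([nan, nan]), np.float64(nan))
finger_force: 82.1
10.52 yaw 3.73 Tz [0.108 0.142 0.064] F [-7.5 -1.3  7.5] tau6 0.105 red (0, array([nan, nan]), np.float64(nan))
```

Joint 6 torque rises 0.015 N m per 3°, which matches 0.28 N m/rad, so the plug went snug at a yaw between 15.7° and 12.7°. The washer is now at about 9–12°, so I'll turn 4° more and release.

```bash
python3 -m inch '[[[0,0,0,0,0,0,-1.5],[0,0,0,0,0,0,-3],[0,0,0,0,0,0,-4],[0,0,0,0,0,0,-4]]]'|tail -1; python3 -W ignore t.py
python3 -m inch '[[[100,0,0,0,0,0,0],[100,0,0,0,0,0,0],[100,0,0,0,0,0,0],[100,0,0,0,0,0,0],[100,0,0,0,0,0,0],[100,0,0,0,0,0,0],[100,0,0,0,0,0,0],[100,0,0,0,0,0,0]]]'
python3 -m inch '[[[100,0,0,3,0,0,0],[100,0,0,6,0,0,0],[100,0,0,10,0,0,0],[100,-2,-3,11,0,0,0],[100,-5,-6,11,0,0,0],[100,-8,-9,11,0,0,0],[100,-10,-12,11,0,0,0],[100,-12,-15,11,0,0,0]]]'
python3 -W ignore m.py; python3 - <<'E'
from h import *
b=load('side');a=snap('top');print(wing(b,(596.9,294.9)),wing(a,(596.9,294.9)),tab(a,(596.9,294.9)))
cv2.imwrite('pics/8.png',np.hstack([cv2.resize(b['img'][280:370,110:230,::-1],(400,300),interpolation=cv2.INTER_CUBIC),cv2.resize(a['img'][135:225,90:210,::-1],(400,300),interpolation=cv2.INTER_CUBIC)]))
E
```

```text
finger_force: 82.1
11.0 yaw -0.27 Tz [0.167 0.145 0.09 ] F [-7.1 -1.9  8.8] tau6 0.144 red (0, array([nan, nan]), np.float64(nan))
clock: 11.67
tool_pos: [596.6, 294.9, 118.2]
tcp_rot: [3.142, 0.0, -0.005]
ft_force: [-0.8, -0.0, -0.0]
width: 85.4
finger_force: 0.0
clock: 12.33
tool_pos: [474.9, 143.8, 228.4]
tcp_rot: [-3.142, -0.0, -0.004]
ft_force: [0.2, -1.2, 0.0]
width: 85.1
finger_force: 0.0
12.38 tab (28, array([626.2, 298.6]), np.float64(7.3)) yaw -0.3 [472.6 140.2 228.3] F [ 1.1 -2.6  1.4] T [-0.019  0.01   0.024] w 85.3
(array([596.4, 295.3], dtype=float32), [array([596.5, 294.8]), array([13.9, 43.6]), np.float64(89.5)], 254, np.float64(179.69128751330877)) (array([597.9, 294.5], dtype=float32), [array([596.7, 294.4]), array([42.3, 13.7]), np.float64(2.2)], 102, np.float64(179.61767375993608)) (27, array([627.5, 293.2]), np.float64(-3.1))
```

View pics/8.png

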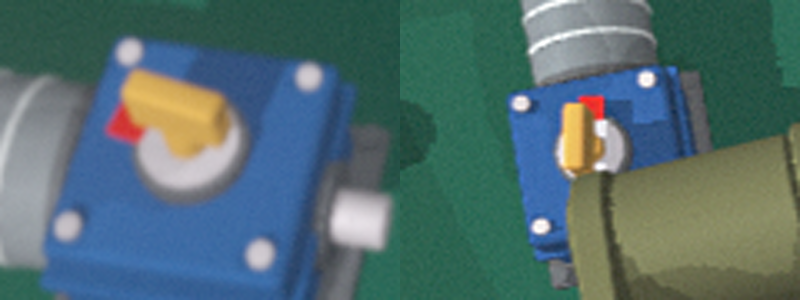

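The red tab has clearly turned with the plug. I measure about 10° from the side view and about 17° from the top view. The wing partly hides the tab on opposite sides in the two views, so the true turn is about 13–15°, well inside the allowed range. The robot is clear.

```bash
python3 -m inch '[[[100,0,0,0,0,0,0],[100,0,0,0,0,0,0],[100,0,0,0,0,0,0]]]'; python3 -c "
from bench import ctrl; print(ctrl.hand_in())"
```

```text
clock: 12.68
tool_pos: [477.1, 145.6, 228.2]
tcp_rot: [-3.141, -0.0, -0.004]
ft_force: [-0.7, -0.5, 0.2]
width: 85.3
finger_force: 0.0
the job is handed in; nothing more can be done
None
```

The brass plug is snug, with its washer turned about 14° (estimated from the camera views and joint torque), the steel plug was left alone, the arm is clear, and the job was handed in at about 12.7 s; the hand-in returned no verdict.

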